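Put the washed shaker together on its coaster

TASK

The parts of a small shaker lie about the counter after washing: put it together, standing on the round cork coaster. First stand the open steel cup upright in the middle of the coaster and let go of it, then drop the mixer ball into it, then seat the grey strainer ring fully home in the cup's mouth, foot down, and last the black lid fully home on the strainer, foot down. Leave the finished shaker upright and still, and do not knock over or push aside the mug, jars, pot and bottle that stand around.

Things in the scene. Friction and masses are not known exactly. Their poses are not given: they have to be found in the camera images.
- coaster_top (a point): Centre of the upper face of a round brown cork coaster, 96 mm across and 6 mm thick, fixed to the counter. z is up.
- cup_c (a point): Centre (52.5 mm above the underside) of a round open steel cup without handle, upright on the counter: 105 mm tall, outside 56 mm across over the straight upper 65 mm, narrowing to 46 mm at the foot; mouth 51 mm wide inside, inner floor 5 mm above the underside. z points to the mouth. Grip it from above round the upper part.
- mixer_c (a point): Centre (16 mm above the underside) of the mixer ball: dark steel with thin bright wire hoops, 31 mm across, 32 mm tall, flattened at both ends so that it stands; sides straight from 9 to 23 mm up. Let it go with its lower end just inside the cup's mouth; it may fall to the cup's floor and lie any way. The fingers do not fit into the cup with it.
- strainer_c (a point): Centre (24 mm up) of the grey plastic strainer ring, 48 mm tall. Lower 16 mm: foot tapering from 42 to 32 mm across at the underside. Above: collar 58 mm across, 32 mm tall, its recess 50 mm wide, 26 mm deep, open on top (+z). Home: foot in the cup's mouth, collar on the cup's rim, this point 60.5 mm above the cup's centre. Grip the collar's upper half: fingertips stay above the rim.
- lid_c (a point): Centre (23 mm up) of the black plastic lid, 46 mm tall. Lower 16 mm: foot tapering from 41 to 32 mm across at the underside. Above: cap 60 mm across, 30 mm tall, with a 4 mm high spout off-centre on top (+z). Home: foot in the strainer's recess, cap resting on the collar, this point 31 mm above the strainer's centre. Grip the cap's upper half.
- sweetener: A small glass sweetener jar with a steel cap, 38 mm across, 45 mm tall, loose, upright; origin at the centre of its underside. Not to be disturbed.
- pot: A small white plastic pot with a white cap, 46 mm across, 42 mm tall, loose, upright; origin at the centre of its underside. Not to be disturbed.
- jar: A white supplement jar with a paper label and white cap, 64 mm across, 85 mm tall, loose; origin at the centre of its underside. Not to be disturbed.
- pills: An amber pill bottle with a white cap, 46 mm across, 85 mm tall, loose; origin at the centre of its underside. Not to be disturbed.
- mug: A white ceramic mug, 80 mm across, 90 mm tall, its handle to its own +y side, loose; origin at the centre of its underside. Not to be disturbed.
Not all that is in view belongs to the job. What is shaped like the part that bears mixer_c but purple or red is not meant.

How it is judged:
By the outcome, as a careful person would: the job done as asked, in the order asked, and still so for the second after the job is handed in, with the robot touching nothing.
It also fails if it takes over 115 s, if anything falls off the work surface, if the arm or the gripper's body presses on something with over 40 N, if the wrist force passes 120 N, or if a joint passes its speed limit or range.

ROBOT

A 7-joint arm with a two-finger parallel gripper is mounted at the origin on the work surface. World frame = base frame: x ahead of the robot, y to its left, z up, the work surface at z = 0. Lengths are in m, angles in rad, forces in N, time in s.
With the tool pointing down it reaches from about 0.4 to 0.85 m from the base axis. Payload 10.4 kg.
Tool frame: the origin (TCP) lies on the mounting face of the last link; the fingertips stand 173 mm ahead of it and the grasp point (between the pads) lies 155 mm ahead of it (manip.tip_extent is the distance from the TCP to the fingertips, in m); z points along the fingers, y is the line along which they close (so a half turn about z gives the same grasp; the last joint's range is limited). The gripper opens to 85 mm and grips with 20 to 120 N. Pads are 22 mm wide; open, the fingers measure 114 mm over their backs; the gripper's body (76 mm by 85 mm) begins 54 mm behind the grasp point. The pads swing forward as they close: fully open they stand 13 mm farther back than shut.
Start: joints at [1.196, 0.332, -0.065, 1.46, 0.022, 1.35, -0.088], TCP at [0.215, -0.587, 0.405] pointing down, gripper open.
Joint ranges: [-2.6, 2.6], [-0.5, 2.12], [-1.47, 1.34], [0.16, 2.42], [-1.27, 4.41], [0.06, 2.06], [-2.6, 2.6]. Speed limits (rad/s): [2.22, 2.22, 2.79, 2.79, 3.14, 3.14, 3.14].

INTERFACE

Orientations are given as a unit quaternion [x, y, z, w].
In Python, from workcell import manip gives the robot as it stands.
- The arm moves only by the tool move_arm, never from a script. Its argument "plan" is one flat list of numbers, 7 for each row, row after row: the turn, a rotation vector about the tool's x, y, z in rad, then the shift along the tool's x, y, z in m, then the finger opening in m, from 0 to 0.0854. In form: [ax, ay, az, dx, dy, dz, gripper, ax, ay, az, dx, dy, dz, gripper, ...]. A call has 1 to 12 rows; each row is the pose to reach, as a shift and turn from the pose commanded when the call began, along the tool's axes at that moment; what a row does not reach only later rows make up. A row lasts 1/8 s, in which the tool goes at most 62.5 mm and 10.7 degrees, less where a joint would pass 70% of its speed; a pose out of reach is approached as far as the arm can. A call with a gripper value outside its range is refused whole. The fingers move at their own pace and stop on an object; "squeeze" is the grip in N (left out, the last holds). Time passes only in rows, so rows that repeat a pose let the fingers close. It gives the time, the measured TCP pose, the force, the opening and the grip force at its end, in the units of the state.
- manip.get_obs(): the state, without advancing time (a new reading comes with each control period).
- manip.camera(name): name is "side" or "top" or "wrist"; returns a dict with "color" (384x512x3 uint8, red, green, blue), "fx", "fy", "cx", "cy" (pixels), "cam_to_world" (4x4, takes a point from camera to world coordinates); the wrist camera has in their place "mount" (4x4, takes a point from camera to tool coordinates, whose origin is the TCP and whose axes are the flange's). Camera axes: x right, y down, z forward; pixel columns grow to the right and rows downward; lengths in m; the calibration is good to about 2 mm. A picture is of the moment at which its call begins: read the wrist's pose just before it. There is no depth.
- manip.hand_in(): hands the job in; it is judged then, once.
Trained networks look in a picture, given as the dict that the camera call returned (one of the last four; its "shot" number tells which), for a name from the list of things; names that differ only in an ending like _2 or _b are one class to them, and where a whole thing is asked for, a point or a joint stands for the part that bears it (a point fixed in the world has none). Each returns a list of dicts, best first, with "conf" (0 to 1); they miss things now and then, are a little off and sometimes report something else, mostly with a low value. They report only what shows in the picture. A call takes as long as a camera call. They do not tell look-alikes from the thing itself.
- manip.look_for(picture, label): "position" ([x, y, z] in m, in the coordinates of the camera as it stood for that picture, good to about 4 mm: the middle of the surface that is visible of it).
- manip.silhouettes(picture, label): "pixels" (384x512 bool, what is visible of it).
- manip.tip_of(picture, label): "position" ([x, y, z] in m, in the coordinates of the camera as it stood for that picture, good to about 4 mm: a listed point, or the origin of a listed thing).
The state is a dict: "clock": time; "joint_pos": joint angles; "joint_velocities": joint speeds; "tau": joint torques, N m; "position": TCP position; "ee_rot": TCP orientation; "ft_force": force on the tool from outside, world axes, zero at the start; "torque": the same for the moment, N m; "grip_width": opening from 0.0 (shut) to 1.0 (fully open); "grasp_force": force on a finger pad.
Only numpy, scipy, OpenCV 4.12 (cv2) and the standard library are available. Lean on these libraries where they do the work, as an engineer would, in place of code of your own. Each camera call takes 0.05 s, during which the arm holds its last target. There are 200 camera calls.

## Working session

There is one attempt and no reset: what is moved stays moved. The work goes in short steps, Python scripts to look and compute and a tool call to move; the robot and the scene stay as the last step left them, time stands still between calls to the robot, and variables do not carry over. Pictures are saved under pics/ and viewed, at most 14 in all, crops included, and the job is handed in when it is done.

Besides the shell and the picture viewer there is one more tool, called after "Call:" in YAML: its name, and indented under it one key for each argument. move_arm: Moves the arm, as the interface text tells. Its arguments: {"type":"object","properties":{"plan":{"type":"array","items":{"type":"number"}},"squeeze":{"type":"number"}},"required":["plan"]}

```bash
mkdir -p pics
cat > h.py <<'E'
import numpy as np, cv2
from scipy.spatial.transform import Rotation as R
from workcell import manip
def shot(name, f=None):
    o=manip.get_obs(); c=manip.camera(name)
    if name=='wrist':
        T=np.eye(4); T[:3,:3]=R.from_quat(o['ee_rot']).as_matrix(); T[:3,3]=o['position']
        c['T']=T@np.array(c['mount'])
    else: c['T']=np.array(c['cam_to_world'])
    if f: cv2.imwrite('pics/'+f, c['color'][:,:,::-1])
    return c
def W(c,p): return (c['T']@np.append(p,1))[:3]
def px(c,w):
    p=np.linalg.inv(c['T'])@np.append(w,1); return np.round([c['fx']*p[0]/p[2]+c['cx'],c['fy']*p[1]/p[2]+c['cy']]).astype(int)
def plane(c,u,v,z):
    d=c['T'][:3,:3]@np.array([(u-c['cx'])/c['fx'],(v-c['cy'])/c['fy'],1]); o=c['T'][:3,3]
    return o+d*(z-o[2])/d[2]
def pts(c,labels):
    for l in labels:
        r=manip.tip_of(c,l)
        for d in r[:4]:
            w=W(c,d['position']); print(l,round(d['conf'],2),w.round(3),px(c,w))
def rel(pos, yaw=None):
    """shift in tool axes to bring TCP to pos"""
    o=manip.get_obs(); M=R.from_quat(o['ee_rot'])
    print('rel',M.inv().apply(np.array(pos)-o['position']).round(4))
E
python3 - <<'E'
from h import *
o=manip.get_obs(); print({k:np.round(v,3) for k,v in o.items()}, manip.tip_extent)
L=['coaster_top','cup_c','mixer_c','strainer_c','lid_c','sweetener','pot','jar','pills','mug']
for n in ['top','side']:
    c=shot(n,n+'0.png'); print(n,c['T'][:3,3]); pts(c,L)
E
```

```text
{'clock': np.float64(0.0), 'joint_pos': array([ 1.196,  0.333, -0.065,  1.461,  0.022,  1.35 , -0.089]), 'joint_velocities': array([-0.   ,  0.001,  0.   , -0.001,  0.001,  0.   ,  0.001]), 'tau': array([-1.0000e-03, -6.2544e+01,  4.9000e-02, -3.9160e+01,  1.6000e-02,
        1.0000e-02, -0.0000e+00]), 'position': array([ 0.215, -0.587,  0.404]), 'ee_rot': array([ 0.985,  0.175, -0.   , -0.001]), 'ft_force': array([-0.08 , -0.568, -0.278]), 'torque': array([ 0.01 , -0.067, -0.001]), 'grasp_force': np.float64(0.0), 'grip_width': np.float64(0.997)} 0.1734
top [0.42554504 0.00579497 1.20667337]
coaster_top 0.65 [0.63  0.082 0.005] [240 178]
cup_c 0.65 [ 0.616 -0.388 -0.003] [391 181]
cup_c 0.61 [ 0.437 -0.291  0.05 ] [367 239]
mixer_c 0.64 [ 0.614 -0.207  0.015] [334 181]
mixer_c 0.47 [ 0.589 -0.134  0.015] [310 189]
mixer_c 0.47 [ 0.691 -0.226  0.018] [339 156]
strainer_c 0.87 [0.447 0.259 0.026] [182 237]
strainer_c 0.32 [ 0.435 -0.289  0.053] [366 239]
lid_c 0.55 [ 0.434 -0.025  0.018] [276 240]
sweetener 0.69 [ 0.519  0.113 -0.003] [231 214]
pot 0.66 [ 0.506 -0.151 -0.001] [316 217]
pot 0.36 [ 0.616 -0.391 -0.001] [392 181]
jar 0.84 [ 0.753 -0.065  0.001] [286 139]
pills 0.58 [ 0.612 -0.388  0.001] [391 182]
pills 0.4 [ 0.614 -0.203  0.012] [332 181]
mug 0.73 [ 0.37   0.422 -0.003] [132 263]
side [ 0.17599835 -0.98439805  0.81757981]
coaster_top 0.72 [0.638 0.084 0.005] [276 192]
cup_c 0.65 [ 0.436 -0.286  0.052] [258 280]
mixer_c 0.62 [ 0.611 -0.202  0.016] [310 249]
mixer_c 0.46 [ 0.589 -0.136  0.016] [292 236]
mixer_c 0.42 [ 0.688 -0.226  0.017] [341 247]
lid_c 0.81 [ 0.431 -0.032  0.023] [224 225]
sweetener 0.66 [0.518 0.115 0.004] [237 195]
pot 0.74 [ 0.505 -0.15  -0.004] [265 253]
jar 0.97 [ 0.752 -0.066  0.   ] [332 212]
pills 0.84 [ 0.609 -0.389 -0.001] [346 306]
pills 0.38 [ 0.431 -0.03   0.024] [223 225]
mug 0.55 [ 0.502 -0.153 -0.004] [264 254]
```

Run:
```python
import cv2,numpy as np
t=cv2.imread('pics/top0.png'); s=cv2.imread('pics/side0.png')
a=cv2.resize(t[110:290,110:420],(800,464),interpolation=cv2.INTER_CUBIC); cv2.imwrite('pics/t1.png',a)
b=cv2.resize(s[170:320,190:390],(800,600),interpolation=cv2.INTER_CUBIC); cv2.imwrite('pics/s1.png',b)
```

```text
(no output)
```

View pics/t1.png

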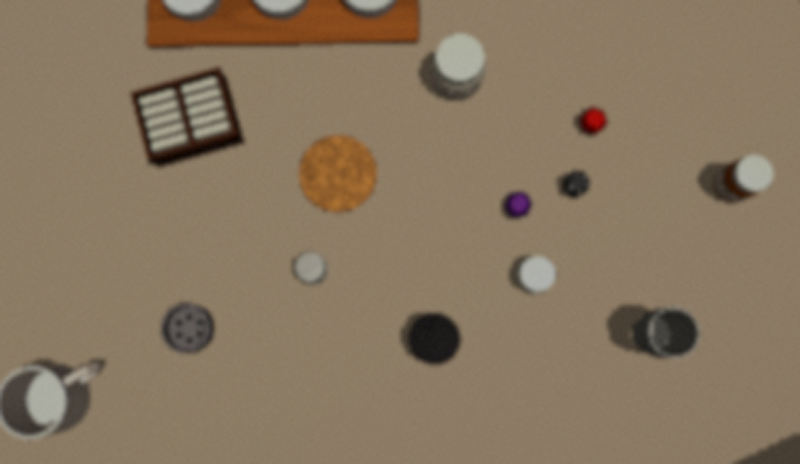

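View pics/s1.png

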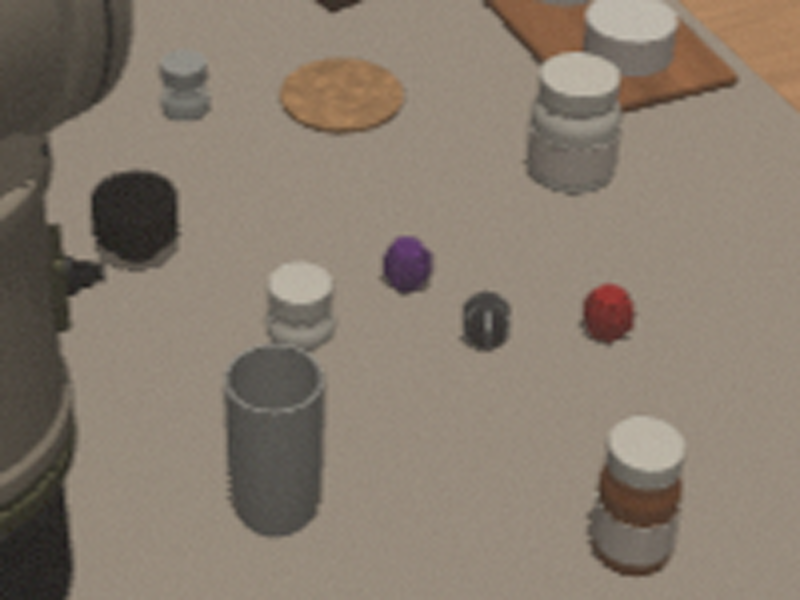

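The parts look-alike to the mixer are in top view at (334,181) dark with bright hoops, (310,189) purple and (339,156) red. The dark one at world (0.613,-0.205) fits the description, and the enlarged side crop confirms it at (485,320). The cup is upright at (0.436,-0.288). I'll move above the cup with the tool axes squared to the world.

Call:
move_arm:
  plan: [0, 0, 0.349, 0.31, -0.205, 0, 0.085, 0, 0, 0.349, 0.31, -0.205, 0, 0.085, 0, 0, 0.349, 0.31, -0.205, 0, 0.085, 0, 0, 0.349, 0.31, -0.205, 0, 0.085, 0, 0, 0.349, 0.31, -0.205, 0, 0.085, 0, 0, 0.349, 0.31, -0.205, 0, 0.085, 0, 0, 0.349, 0.31, -0.205, 0, 0.085, 0, 0, 0.349, 0.31, -0.205, 0, 0.085, 0, 0, 0.349, 0.31, -0.205, 0, 0.085, 0, 0, 0.349, 0.31, -0.205, 0, 0.085]

```text
clock: 2.35
position: [0.4352, -0.2884, 0.4047]
ee_rot: [1.0, 0.0, -0.0, 0.0]
ft_force: [-0.5, 0.2, -0.6]
grip_width: 1.001
grasp_force: 0.0
```

Run:
```python
from h import *
o=manip.get_obs(); print(o['position'].round(4),R.from_quat(o['ee_rot']).as_matrix().round(3).tolist(),o['joint_pos'].round(2))
c=shot('wrist','w1.png'); print(c['T'][:3,3],np.array(c['mount']).round(3).tolist()); pts(c,['cup_c','mixer_c','pot'])
for r in manip.silhouettes(c,'cup_c')[:2]:
    m=r['pixels'].astype('uint8'); ys,xs=np.nonzero(m); print(r['conf'],xs.min(),xs.max(),ys.min(),ys.max())
```

```text
[ 0.4352 -0.2884  0.4047] [[1.0, 0.001, -0.0], [0.001, -1.0, -0.0], [-0.0, 0.0, -1.0]] [ 0.76  0.12 -0.28  1.72  0.04  1.31 -1.1 ]
[ 0.51976919 -0.28822041  0.37501232] [[0.0, -0.945, -0.328, 0.085], [1.0, 0.0, 0.0, -0.0], [-0.0, -0.328, 0.945, 0.03], [0.0, 0.0, 0.0, 1.0]]
cup_c 0.87 [ 0.433 -0.288  0.054] [254 171]
pot 0.96 [ 0.505 -0.153  0.001] [126  91]
0.84 222 287 137 215
```

View pics/w1.png

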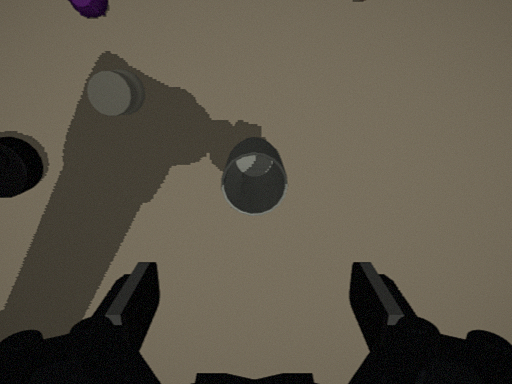

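The wrist view shows the cup's rim as a circle centred near (254,183), with the pot at (110,92). It agrees with 0.434,-0.288, so I descend and grip.

Run:
```python
from h import *
c=shot('wrist'); print(plane(c,254.5,183,.105), plane(c,222,183,.105),plane(c,287,183,.105))
```

```text
[ 0.43660707 -0.28791395  0.105     ] [ 0.43653975 -0.26080583  0.105     ] [ 0.43667439 -0.3150223   0.105     ]
```

Call:
move_arm:
  plan: [0, 0, 0, -0.001, 0, 0.06, 0.085, 0, 0, 0, -0.001, 0, 0.12, 0.085, 0, 0, 0, -0.001, 0, 0.15, 0.085, 0, 0, 0, -0.001, 0, 0.172, 0.085, 0, 0, 0, -0.001, 0, 0.172, 0.085, 0, 0, 0, -0.001, 0, 0.172, 0.04, 0, 0, 0, -0.001, 0, 0.172, 0.04, 0, 0, 0, -0.001, 0, 0.172, 0.04, 0, 0, 0, -0.001, 0, 0.172, 0.04, 0, 0, 0, -0.001, 0, 0.172, 0.04]
  squeeze: 40

```text
clock: 3.9
position: [0.4353, -0.2878, 0.2341]
ee_rot: [1.0, 0.001, 0.001, 0.001]
ft_force: [-1.5, -0.5, 6.7]
grip_width: 0.631
grasp_force: 42.5
```

Call:
move_arm:
  plan: [0, 0, 0, 0, 0, -0.05, 0.04, 0, 0, 0, 0, 0, -0.1, 0.04, 0, 0, 0, 0, 0, -0.14, 0.04, 0, 0, 0, 0.03, -0.12, -0.14, 0.04, 0, 0, 0, 0.06, -0.24, -0.14, 0.04, 0, 0, 0, 0.085, -0.371, -0.14, 0.04, 0, 0, 0, 0.085, -0.371, -0.14, 0.04, 0, 0, 0, 0.085, -0.371, -0.14, 0.04, 0, 0, 0, 0.085, -0.371, -0.14, 0.04, 0, 0, 0, 0.085, -0.371, -0.14, 0.04, 0, 0, 0, 0.085, -0.371, -0.14, 0.04, 0, 0, 0, 0.085, -0.371, -0.14, 0.04]

```text
clock: 5.4
position: [0.5187, 0.0822, 0.3727]
ee_rot: [1.0, 0.0, -0.0, 0.0]
ft_force: [0.1, 0.0, -1.2]
grip_width: 0.636
grasp_force: 43.4
```

Run:
```python
from h import *
o=manip.get_obs(); print(o['position'].round(4),o['joint_pos'].round(2))
c=shot('wrist','w2.png'); pts(c,['coaster_top','cup_c'])
for n,cc in [('wrist',c),('top',shot('top'))]:
  for r in manip.silhouettes(cc,'coaster_top')[:1]:
    m=r['pixels'].astype('uint8'); k=max(cv2.findContours(m,0,1)[0],key=cv2.contourArea); e=cv2.fitEllipse(k); print(n,r['conf'],e,plane(cc,*e[0],.006))
```

```text
[0.5187 0.0822 0.3727] [ 0.31  0.18 -0.61  1.74  0.11  1.25 -1.9 ]
coaster_top 0.87 [0.635 0.079 0.005] [258  40]
cup_c 0.81 [0.518 0.085 0.189] [248 254]
wrist 0.77 ((254.29779052734375, 44.572288513183594), (102.35355377197266, 108.048583984375), 90.55306243896484) [0.63117839 0.08188416 0.006     ]
top 0.51 ((250.03810119628906, 173.73435974121094), (8.58830738067627, 25.26576805114746), 161.8019561767578) [0.64298021 0.05189834 0.006     ]
```

View pics/w2.png

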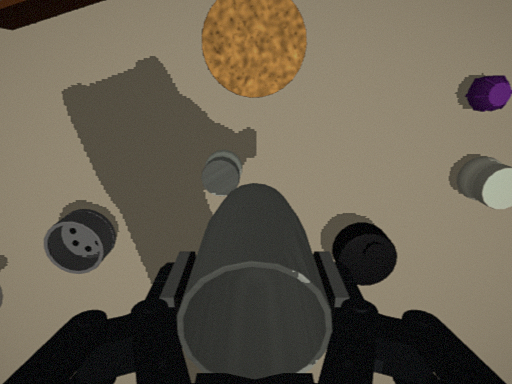

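Run:
```python
from h import *
c=shot('wrist'); print(plane(c,254.5,97.5,.006)+[.048,0,0], plane(c,202,40,.006),plane(c,308,40,.006))
print('rim far',plane(c,255,263,.242)-[.028,0,0],plane(c,179,317,.242),plane(c,331,317,.242))
```

```text
[0.63268826 0.08294198 0.006     ] [0.63494905 0.13080702 0.006     ] [0.63513797 0.03440192 0.006     ]
rim far [0.51560258 0.08303853 0.242     ] [0.52134815 0.11042772 0.242     ] [0.52144146 0.05551841 0.242     ]
```

The wrist view shows the coaster at (255,42) and the held cup's rim centred at (255,320). The coaster centre works out at (0.633,0.083).

Call:
move_arm:
  plan: [0, 0, 0, 0.057, -0.0005, 0, 0.04, 0, 0, 0, 0.113, -0.0005, 0, 0.04, 0, 0, 0, 0.113, -0.0005, 0, 0.04, 0, 0, 0, 0.113, -0.0005, 0.05, 0.04, 0, 0, 0, 0.113, -0.0005, 0.1, 0.04, 0, 0, 0, 0.113, -0.0005, 0.122, 0.04, 0, 0, 0, 0.113, -0.0005, 0.128, 0.04, 0, 0, 0, 0.113, -0.0005, 0.132, 0.04, 0, 0, 0, 0.113, -0.0005, 0.132, 0.04]

```text
clock: 6.88
position: [0.632, 0.0847, 0.2418]
ee_rot: [1.0, 0.001, 0.001, -0.0]
ft_force: [0.0, -0.8, -1.4]
grip_width: 0.634
grasp_force: 43.3
```

Call:
move_arm:
  plan: [0, 0, 0, 0, 0, 0.001, 0.04, 0, 0, 0, 0, 0, 0.002, 0.04]

```text
clock: 7.12
position: [0.6321, 0.0847, 0.2402]
ee_rot: [1.0, 0.001, 0.001, 0.0]
ft_force: [-3.8, -1.1, 12.5]
grip_width: 0.635
grasp_force: 44.6
```

Call:
move_arm:
  plan: [0, 0, 0, 0, 0, 0, 0.085, 0, 0, 0, 0, 0, 0, 0.085, 0, 0, 0, 0, 0, 0, 0.085, 0, 0, 0, 0, 0, -0.03, 0.085, 0, 0, 0, 0, 0, -0.08, 0.085, 0, 0, 0, 0, 0, -0.13, 0.085, 0, 0, 0, -0.019, 0.29, -0.13, 0.085, 0, 0, 0, -0.019, 0.29, -0.13, 0.085, 0, 0, 0, -0.019, 0.29, -0.13, 0.085, 0, 0, 0, -0.019, 0.29, -0.13, 0.085, 0, 0, 0, -0.019, 0.29, -0.13, 0.05, 0, 0, 0, -0.019, 0.29, -0.13, 0.05]

```text
clock: 8.62
position: [0.6126, -0.2101, 0.3682]
ee_rot: [1.0, -0.002, -0.0, 0.001]
ft_force: [0.7, 0.4, -0.3]
grip_width: 0.601
grasp_force: 0.0
```

```bash
cat >> h.py <<'E'
def sil(c,l,z):
    for r in manip.silhouettes(c,l)[:4]:
        m=r['pixels'].astype('uint8'); k=max(cv2.findContours(m,0,1)[0],key=cv2.contourArea)
        (u,v),rad=cv2.minEnclosingCircle(k); print(l,round(r['conf'],2),'px',round(u),round(v),round(rad,1),'rgb',c['color'][m>0].mean(0).round(),plane(c,u,v,z).round(4))
E
python3 - <<'E'
from h import *
o=manip.get_obs(); print(o['position'].round(4),o['joint_pos'].round(2))
c=shot('wrist','w3.png'); pts(c,['mixer_c']); sil(c,'mixer_c',.016)
s=shot('side'); pts(s,['cup_c']); t=shot('top'); pts(t,['cup_c','coaster_top'])
im=np.hstack([cv2.resize(c['color'],(400,300)),cv2.resize(s['color'][140:215,226:326],(400,300))]); cv2.imwrite('pics/w3s.png',im[:,:,::-1])
E
```

```text
[ 0.6126 -0.2101  0.3682] [ 0.6   0.44 -0.47  1.43  0.2   1.32 -1.45]
mixer_c 0.92 [ 0.591 -0.136  0.017] [179 189]
mixer_c 0.76 [ 0.615 -0.204  0.022] [247 167]
mixer_c 0.94 px 247 167 17.6 rgb [37. 38. 36.] [ 0.6129 -0.2037  0.016 ]
mixer_c 0.63 px 272 85 19.5 rgb [113.  14.  10.] [ 0.6898 -0.2276  0.016 ]
mixer_c 0.59 px 178 191 18.0 rgb [43. 18. 52.] [ 0.5889 -0.1341  0.016 ]
cup_c 0.72 [0.632 0.086 0.057] [274 178]
cup_c 0.44 [ 0.43  -0.029  0.024] [223 224]
cup_c 0.6 [0.634 0.084 0.059] [239 174]
coaster_top 0.7 [0.632 0.082 0.009] [240 177]
```

View pics/w3s.png

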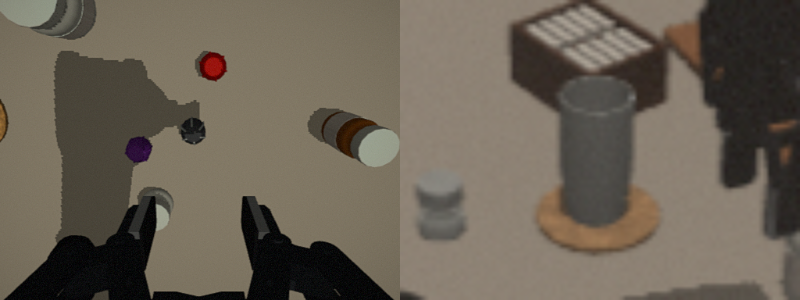

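Wrist view (left): the dark hooped ball is at about (247,167) full-res, purple at (178,191) and red at (272,85). Side crop (right): the cup stands upright, centred on the coaster. I descend to the dark ball.

Call:
move_arm:
  plan: [0, 0, 0, 0, -0.002, 0.06, 0.05, 0, 0, 0, 0, -0.002, 0.11, 0.05, 0, 0, 0, 0, -0.002, 0.13, 0.05, 0, 0, 0, 0, -0.002, 0.13, 0.05]

```text
clock: 9.52
position: [0.6136, -0.2032, 0.2384]
ee_rot: [1.0, 0.002, -0.001, -0.0]
ft_force: [0.0, 0.2, 0.7]
grip_width: 0.586
grasp_force: 0.0
```

Run:
```python
from h import *
o=manip.get_obs(); print(o['position'].round(4),o['ee_rot'].round(4))
c=shot('wrist','w4.png'); sil(c,'mixer_c',.016)
```

```text
[ 0.6136 -0.2032  0.2384] [ 1.0e+00  1.6e-03 -6.0e-04 -3.0e-04]
mixer_c 0.8 px 145 257 29.7 rgb [38. 14. 49.] [ 0.5881 -0.1329  0.016 ]
mixer_c 0.74 px 256 223 29.0 rgb [31. 31. 30.] [ 0.6124 -0.204   0.016 ]
mixer_c 0.7 px 301 92 32.9 rgb [120.  15.  11.] [ 0.6902 -0.2281  0.016 ]
```

Well aligned.

Call:
move_arm:
  plan: [0, 0, 0, -0.001, 0, 0.03, 0.05, 0, 0, 0, -0.001, 0.001, 0.056, 0.05, 0, 0, 0, -0.001, 0.001, 0.056, 0.05, 0, 0, 0, -0.001, 0.001, 0.056, 0.02, 0, 0, 0, -0.001, 0.001, 0.056, 0.02, 0, 0, 0, -0.001, 0.001, 0.056, 0.02, 0, 0, 0, -0.001, 0.001, 0.056, 0.02, 0, 0, 0, -0.001, 0.001, 0.056, 0.02]
  squeeze: 30

```text
clock: 10.62
position: [0.6135, -0.2046, 0.1852]
ee_rot: [1.0, 0.001, 0.002, 0.001]
ft_force: [-1.7, 0.7, 6.7]
grip_width: 0.345
grasp_force: 29.6
```

Call:
move_arm:
  plan: [0, 0, 0, 0, 0, -0.05, 0.02, 0, 0, 0, 0, 0, -0.11, 0.02, 0, 0, 0, 0, 0, -0.17, 0.02, 0, 0, 0, 0.005, -0.1, -0.18, 0.02, 0, 0, 0, 0.01, -0.2, -0.18, 0.02, 0, 0, 0, 0.018, -0.26, -0.18, 0.02, 0, 0, 0, 0.0195, -0.2896, -0.18, 0.02, 0, 0, 0, 0.0195, -0.2896, -0.18, 0.02, 0, 0, 0, 0.0195, -0.2896, -0.18, 0.02, 0, 0, 0, 0.0195, -0.2896, -0.18, 0.02, 0, 0, 0, 0.0195, -0.2896, -0.18, 0.02]

```text
clock: 12.0
position: [0.6314, 0.0835, 0.3631]
ee_rot: [1.0, 0.0, 0.0, 0.0]
ft_force: [0.5, 0.0, 0.3]
grip_width: 0.344
grasp_force: 30.0
```

Run:
```python
from h import *
o=manip.get_obs(); print(o['position'].round(4),o['ee_rot'].round(4),o['grip_width'])
c=shot('wrist','w5.png'); pts(c,['cup_c','mixer_c']); sil(c,'mixer_c',.2)
```

```text
[0.6314 0.0835 0.3631] [1.e+00 2.e-04 3.e-04 4.e-04] 0.3443263261781001
cup_c 0.73 [0.631 0.087 0.057] [250 183]
mixer_c 0.88 [ 0.592 -0.134  0.02 ] [473 209]
mixer_c 0.72 [0.631 0.084 0.196] [253 270]
mixer_c 0.82 px 470 212 21.9 rgb [58. 27. 69.] [ 0.662  -0.0085  0.2   ]
mixer_c 0.64 px 254 270 39.8 rgb [31. 32. 30.] [0.6334 0.0833 0.2   ]
```

View pics/w5.png

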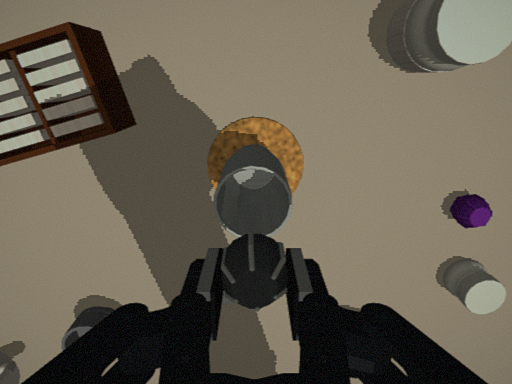

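The ball is held (254,270), and the cup's rim is centred near (254.5,201), below it.

Run:
```python
from h import *
c=shot('wrist'); print(plane(c,254.5,201,.111),plane(c,217,201,.111),plane(c,292,201,.111),plane(c,255.5,117,.006)-[.048,0,0])
```

```text
[0.63399414 0.08409321 0.111     ] [0.63395366 0.11029484 0.111     ] [0.63403463 0.05788994 0.111     ] [0.63203926 0.08308261 0.006     ]
```

Call:
move_arm:
  plan: [0, 0, 0, 0.002, -0.0005, 0.03, 0.02, 0, 0, 0, 0.002, -0.0005, 0.06, 0.02, 0, 0, 0, 0.002, -0.0005, 0.074, 0.02, 0, 0, 0, 0.002, -0.0005, 0.074, 0.02, 0, 0, 0, 0.002, -0.0005, 0.074, 0.05, 0, 0, 0, 0.002, -0.0005, 0.074, 0.08, 0, 0, 0, 0.002, -0.0005, 0.074, 0.08, 0, 0, 0, 0.002, -0.0005, 0.03, 0.08, 0, 0, 0, 0.002, -0.0005, -0.02, 0.08, 0, 0, 0, 0.002, -0.0005, -0.04, 0.08]

```text
clock: 13.5
position: [0.6334, 0.086, 0.4064]
ee_rot: [1.0, 0.001, 0.002, -0.0]
ft_force: [-0.3, -0.2, -0.7]
grip_width: 0.936
grasp_force: 0.0
```

Run:
```python
from h import *
o=manip.get_obs(); print(o['position'].round(4),o['ee_rot'].round(4),o['grip_width'])
c=shot('wrist','w6.png'); pts(c,['cup_c','mixer_c','strainer_c','lid_c','mug'])
cv2.imwrite('pics/w6c.png',cv2.resize(c['color'][100:300,150:350],(500,500))[:,:,::-1])
```

```text
[0.6334 0.086  0.4064] [ 1.0e+00  1.4e-03  2.3e-03 -3.0e-04] 0.9355107310764406
cup_c 0.83 [0.631 0.085 0.06 ] [256 174]
mixer_c 0.83 [0.636 0.087 0.031] [253 162]
mixer_c 0.62 [ 0.589 -0.136  0.017] [450 200]
lid_c 0.69 [ 0.431 -0.03   0.022] [345 319]
mug 0.54 [ 0.366  0.42  -0.004] [ 15 344]
```

View pics/w6c.png

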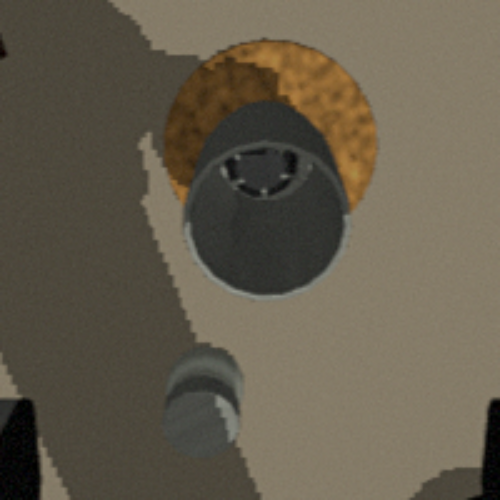

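The ball lies on the cup's floor, visible at crop (260,170), and the cup is still centred. Next is the strainer.

Call:
move_arm:
  plan: [0, 0, 0, -0.187, -0.173, 0.02, 0.085, 0, 0, 0, -0.187, -0.173, 0.02, 0.085, 0, 0, 0, -0.187, -0.173, 0.02, 0.085, 0, 0, 0, -0.187, -0.173, 0.02, 0.085, 0, 0, 0, -0.187, -0.173, 0.02, 0.085, 0, 0, 0, -0.187, -0.173, 0.02, 0.085, 0, 0, 0, -0.187, -0.173, 0.02, 0.085, 0, 0, 0, -0.187, -0.173, 0.02, 0.085, 0, 0, 0, -0.187, -0.173, 0.02, 0.085]

```text
clock: 14.92
position: [0.4462, 0.2577, 0.3825]
ee_rot: [1.0, 0.001, -0.0, -0.0]
ft_force: [-0.9, 0.1, -0.0]
grip_width: 0.993
grasp_force: 0.0
```

Run:
```python
from h import *
o=manip.get_obs(); print(o['position'].round(4),o['ee_rot'].round(4),o['joint_pos'].round(2))
c=shot('wrist','w7.png'); pts(c,['strainer_c','mug']); sil(c,'strainer_c',.03)
```

```text
[0.4462 0.2577 0.3825] [ 1.e+00  8.e-04 -2.e-04 -0.e+00] [ 0.07  0.17 -0.74  1.75  0.12  1.27 -2.27]
strainer_c 0.72 [0.449 0.259 0.019] [253 163]
mug 0.82 [ 0.364  0.419 -0.005] [115 228]
strainer_c 0.63 px 254 169 32.8 rgb [58. 57. 56.] [0.4447 0.2577 0.03  ]
```

View pics/w7.png

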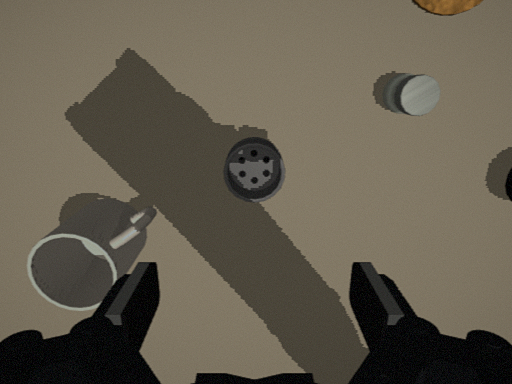

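The strainer is upright, recess up, with its upper rim centred at about (254.5,171). The mug's handle tip is near (152,212).

Run:
```python
from h import *
c=shot('wrist'); print(plane(c,254.5,171,.048),plane(c,224,171,.048),plane(c,285,171,.048),plane(c,152,212,.06))
```

```text
[0.44765902 0.25780533 0.048     ] [0.44758214 0.28619312 0.048     ] [0.44773591 0.22941734 0.048     ] [0.41114124 0.35327479 0.06      ]
```

Call:
move_arm:
  plan: [0, 0, 0, 0.001, 0, 0.06, 0.085, 0, 0, 0, 0.001, 0, 0.12, 0.085, 0, 0, 0, 0.001, 0, 0.165, 0.085, 0, 0, 0, 0.001, 0, 0.185, 0.085, 0, 0, 0, 0.001, 0, 0.185, 0.085, 0, 0, 0, 0.001, 0, 0.185, 0.04, 0, 0, 0, 0.001, 0, 0.185, 0.04, 0, 0, 0, 0.001, 0, 0.185, 0.04, 0, 0, 0, 0.001, 0, 0.185, 0.04, 0, 0, 0, 0.001, 0, 0.185, 0.04]
  squeeze: 40

```text
clock: 16.42
position: [0.4475, 0.2587, 0.2]
ee_rot: [1.0, 0.001, 0.002, -0.0]
ft_force: [-1.1, -1.1, 9.9]
grip_width: 0.672
grasp_force: 40.7
```

Call:
move_arm:
  plan: [0, 0, 0, 0, 0, -0.05, 0.04, 0, 0, 0, 0, 0, -0.11, 0.04, 0, 0, 0, 0, 0, -0.16, 0.04, 0, 0, 0, 0.04, 0.04, -0.17, 0.04, 0, 0, 0, 0.08, 0.08, -0.17, 0.04, 0, 0, 0, 0.13, 0.13, -0.17, 0.04, 0, 0, 0, 0.17, 0.16, -0.17, 0.04, 0, 0, 0, 0.1865, 0.174, -0.17, 0.04, 0, 0, 0, 0.1865, 0.174, -0.17, 0.04, 0, 0, 0, 0.1865, 0.174, -0.17, 0.04, 0, 0, 0, 0.1865, 0.174, -0.17, 0.04]

```text
clock: 17.8
position: [0.633, 0.0859, 0.3684]
ee_rot: [1.0, 0.002, 0.0, -0.0]
ft_force: [0.6, 0.2, -0.4]
grip_width: 0.669
grasp_force: 43.2
```

Run:
```python
from h import *
o=manip.get_obs(); print(o['position'].round(4),o['ee_rot'].round(4),o['grip_width'])
c=shot('wrist','w8.png'); pts(c,['cup_c','strainer_c'])
```

```text
[0.633  0.0859 0.3684] [ 1.0e+00  2.3e-03  4.0e-04 -0.0e+00] 0.6693244879588199
cup_c 0.92 [0.633 0.086 0.058] [254 181]
strainer_c 0.59 [0.634 0.088 0.187] [249 253]
```

View pics/w8.png

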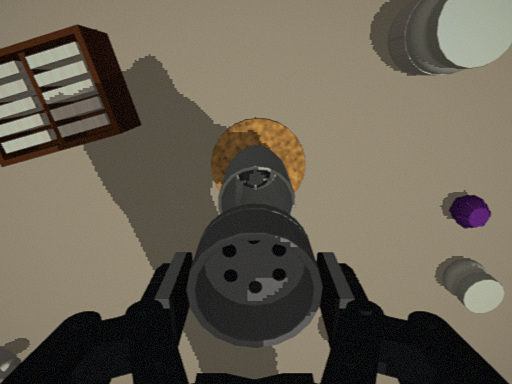

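The strainer is held level above the cup (rim about x 219–293, ball visible at (256,178)), aligned within 1–2 mm. I lower it.

Call:
move_arm:
  plan: [0, 0, 0, 0.001, 0.0005, 0.03, 0.04, 0, 0, 0, 0.001, 0.0005, 0.05, 0.04, 0, 0, 0, 0.001, 0.0005, 0.06, 0.04, 0, 0, 0, 0.001, 0.0005, 0.067, 0.04, 0, 0, 0, 0.001, 0.0005, 0.071, 0.04, 0, 0, 0, 0.001, 0.0005, 0.073, 0.04, 0, 0, 0, 0.001, 0.0005, 0.074, 0.04]

```text
clock: 18.82
position: [0.6352, 0.0843, 0.2952]
ee_rot: [1.0, 0.001, 0.001, -0.0]
ft_force: [-2.0, -0.1, 9.1]
grip_width: 0.669
grasp_force: 44.0
```

Call:
move_arm:
  plan: [0, 0, 0, 0, 0, 0, 0.085, 0, 0, 0, 0, 0, 0, 0.085, 0, 0, 0, 0, 0, 0, 0.085, 0, 0, 0, 0, 0, -0.03, 0.085, 0, 0, 0, 0, 0, -0.08, 0.085, 0, 0, 0, 0, 0, -0.12, 0.085, 0, 0, 0, 0, 0, -0.12, 0.085]

```text
clock: 19.7
position: [0.6351, 0.0847, 0.4175]
ee_rot: [1.0, 0.001, 0.003, -0.0]
ft_force: [-0.2, -0.1, -0.1]
grip_width: 1.0
grasp_force: 0.0
```

Run:
```python
from h import *
o=manip.get_obs(); print(o['position'].round(4),o['ee_rot'].round(4),o['grip_width'])
c=shot('wrist','w9.png'); pts(c,['cup_c','strainer_c'])
s=shot('side'); pts(s,['cup_c','strainer_c'])
im=np.hstack([cv2.resize(c['color'][80:280,150:350],(400,400)),cv2.resize(s['color'][130:210,236:316],(400,400))]); cv2.imwrite('pics/w9c.png',im[:,:,::-1])
```

```text
[0.6351 0.0847 0.4175] [ 1.0e+00  1.4e-03  3.0e-03 -4.0e-04] 1.000475920603265
strainer_c 0.58 [0.634 0.086 0.118] [252 187]
strainer_c 0.35 [ 0.365  0.42  -0.002] [ 19 341]
cup_c 0.9 [0.632 0.086 0.057] [274 178]
strainer_c 0.6 [0.636 0.086 0.117] [276 161]
```

View pics/w9c.png

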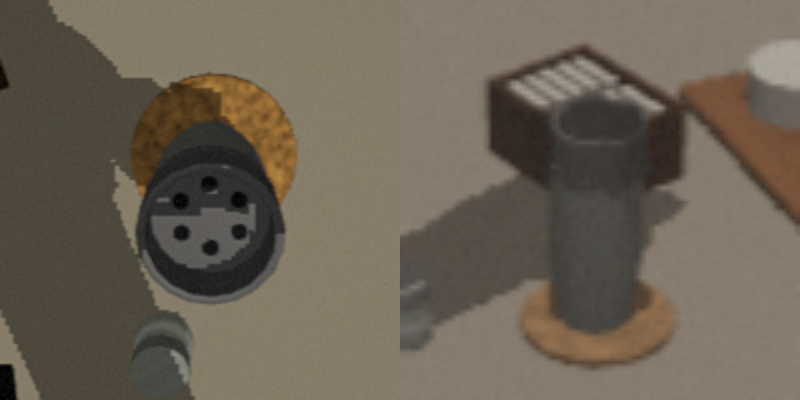

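The strainer sits level and home (z ≈ 0.118 against 0.119 expected), coaxial with the cup. Next is the lid.

Call:
move_arm:
  plan: [0, 0, 0, -0.203, 0.114, 0.03, 0.085, 0, 0, 0, -0.203, 0.114, 0.03, 0.085, 0, 0, 0, -0.203, 0.114, 0.03, 0.085, 0, 0, 0, -0.203, 0.114, 0.03, 0.085, 0, 0, 0, -0.203, 0.114, 0.03, 0.085, 0, 0, 0, -0.203, 0.114, 0.03, 0.085, 0, 0, 0, -0.203, 0.114, 0.03, 0.085, 0, 0, 0, -0.203, 0.114, 0.03, 0.085]

```text
clock: 21.0
position: [0.4326, -0.0298, 0.3836]
ee_rot: [1.0, 0.002, -0.0, -0.0]
ft_force: [-0.5, 0.2, 0.4]
grip_width: 0.997
grasp_force: 0.0
```

Run:
```python
from h import *
o=manip.get_obs(); print(o['position'].round(4),o['ee_rot'].round(4),o['joint_pos'].round(2))
c=shot('wrist','w10.png'); pts(c,['lid_c']); sil(c,'lid_c',.038)
```

```text
[ 0.4326 -0.0298  0.3836] [ 1.e+00  2.e-03 -1.e-04 -3.e-04] [ 0.56 -0.06 -0.57  1.94 -0.03  1.25 -1.56]
lid_c 0.71 [ 0.434 -0.029  0.025] [253 165]
lid_c 0.56 px 256 170 32.6 rgb [17. 16. 16.] [ 0.4324 -0.0312  0.038 ]
```

View pics/w10.png

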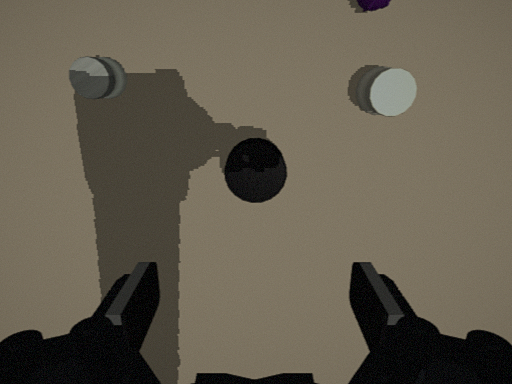

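The lid is upright, spout up, centred at (256,170), so at about (0.433,-0.031).

Call:
move_arm:
  plan: [0, 0, 0, 0.001, 0.001, 0.06, 0.085, 0, 0, 0, 0.001, 0.001, 0.12, 0.085, 0, 0, 0, 0.001, 0.001, 0.165, 0.085, 0, 0, 0, 0.001, 0.001, 0.185, 0.085, 0, 0, 0, 0.001, 0.001, 0.185, 0.085, 0, 0, 0, 0.001, 0.001, 0.185, 0.04, 0, 0, 0, 0.001, 0.001, 0.185, 0.04, 0, 0, 0, 0.001, 0.001, 0.185, 0.04, 0, 0, 0, 0.001, 0.001, 0.185, 0.04, 0, 0, 0, 0.001, 0.001, 0.185, 0.04]
  squeeze: 40

```text
clock: 22.4
position: [0.4337, -0.0313, 0.2002]
ee_rot: [1.0, 0.001, 0.001, 0.0]
ft_force: [-2.1, 0.5, 6.2]
grip_width: 0.687
grasp_force: 41.7
```

Call:
move_arm:
  plan: [0, 0, 0, 0, 0, -0.05, 0.04, 0, 0, 0, 0, 0, -0.11, 0.04, 0, 0, 0, 0, 0, -0.17, 0.04, 0, 0, 0, 0.02, -0.01, -0.2, 0.04, 0, 0, 0, 0.07, -0.04, -0.2, 0.04, 0, 0, 0, 0.12, -0.07, -0.2, 0.04, 0, 0, 0, 0.17, -0.1, -0.2, 0.04, 0, 0, 0, 0.201, -0.1165, -0.2, 0.04, 0, 0, 0, 0.201, -0.1165, -0.2, 0.04, 0, 0, 0, 0.201, -0.1165, -0.2, 0.04, 0, 0, 0, 0.201, -0.1165, -0.2, 0.04]

```text
clock: 23.78
position: [0.6331, 0.0849, 0.3995]
ee_rot: [1.0, 0.001, 0.0, 0.0]
ft_force: [-0.9, -0.3, -1.0]
grip_width: 0.685
grasp_force: 43.7
```

Run:
```python
from h import *
o=manip.get_obs(); print(o['position'].round(4),o['ee_rot'].round(4),o['grip_width'])
c=shot('wrist','w11.png'); pts(c,['strainer_c','lid_c','coaster_top'])
```

```text
[0.6331 0.0849 0.3995] [1.e+00 9.e-04 5.e-04 5.e-04] 0.6848255642154999
strainer_c 0.82 [0.635 0.084 0.113] [255 187]
```

View pics/w11.png

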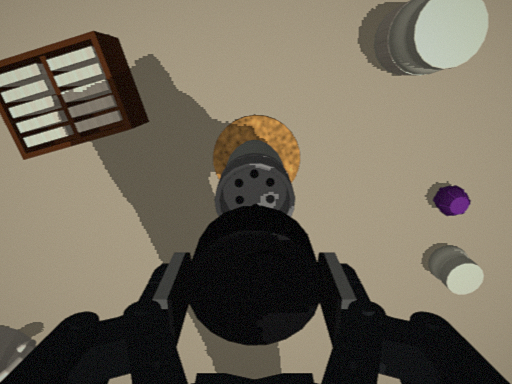

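The lid is held level, with the strainer directly below (about x 215–295). I lower it.

Call:
move_arm:
  plan: [0, 0, 0, 0.0015, 0, 0.03, 0.04, 0, 0, 0, 0.0015, 0, 0.05, 0.04, 0, 0, 0, 0.0015, 0, 0.06, 0.04, 0, 0, 0, 0.0015, 0, 0.067, 0.04, 0, 0, 0, 0.0015, 0, 0.07, 0.04, 0, 0, 0, 0.0015, 0, 0.072, 0.04, 0, 0, 0, 0.0015, 0, 0.073, 0.04]

```text
clock: 24.85
position: [0.6356, 0.0858, 0.3273]
ee_rot: [1.0, 0.001, 0.001, -0.0]
ft_force: [-1.7, -0.7, 10.1]
grip_width: 0.682
grasp_force: 44.7
```

Call:
move_arm:
  plan: [0, 0, 0, 0, 0, 0, 0.085, 0, 0, 0, 0, 0, 0, 0.085, 0, 0, 0, 0, 0, 0, 0.085, 0, 0, 0, 0, 0, -0.03, 0.085, 0, 0, 0, 0, 0, -0.08, 0.085, 0, 0, 0, -0.05, 0, -0.1, 0.085, 0, 0, 0, -0.1, 0, -0.1, 0.085, 0, 0, 0, -0.1, 0, -0.1, 0.085, 0, 0, 0, -0.1, 0, -0.1, 0.085]

```text
clock: 25.98
position: [0.5355, 0.0851, 0.426]
ee_rot: [1.0, 0.001, 0.001, 0.0]
ft_force: [1.0, 0.3, 0.1]
grip_width: 0.994
grasp_force: 0.0
```

Run:
```python
from h import *
print(manip.get_obs()['clock'])
c=shot('wrist'); s=shot('side'); pts(s,['cup_c','strainer_c','lid_c','pot','jar','pills']); pts(c,['lid_c','sweetener'])
im=np.hstack([cv2.resize(c['color'],(400,300)),cv2.resize(s['color'][120:210,220:340],(400,300))]); cv2.imwrite('pics/fin.png',im[:,:,::-1])
```

```text
25.975
cup_c 0.88 [0.634 0.084 0.058] [275 178]
strainer_c 0.75 [0.634 0.085 0.117] [275 161]
lid_c 0.58 [0.634 0.084 0.156] [275 150]
pot 0.82 [ 0.5   -0.157 -0.001] [264 254]
jar 0.97 [ 0.752 -0.065 -0.002] [332 212]
jar 0.51 [0.635 0.085 0.152] [276 151]
pills 0.91 [ 0.611 -0.389 -0.003] [346 306]
lid_c 0.8 [0.635 0.087 0.151] [252  54]
sweetener 0.91 [0.514 0.115 0.004] [229 171]
```

View pics/fin.png

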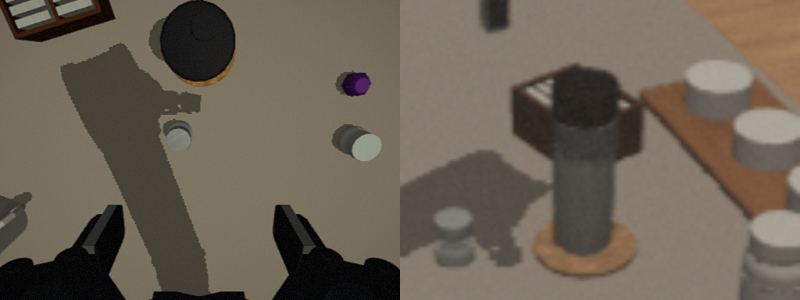

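The shaker stands upright on the coaster. The lid is level on the strainer (z ≈ 0.151 against 0.150 expected), and the things around it show no displacement. I'm handing in.

```bash
python3 -c "
from workcell import manip
print(manip.hand_in())"
```

```text
the job is handed in; nothing more can be done
None
```

The shaker is assembled upright on the coaster with the ball inside and the strainer and lid home; I handed it in after about 26 s on the robot clock, and no verdict came back.

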